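# Open the double-door packing cupboard with its bolted second leaf

## Task

Get the packing cupboard ready for loading: take the juice bottle that stands in front of its doors and set it down gently, upright and wholly on the dark rubber mat. Swing the active (left) door wide open, then draw the passive (right) door's bolt up clear of the sill by its knob, and then swing that door wide open too, so that at the end both doors stand about square to the front or beyond, with the bolt still drawn up. Leave the two bottles beside the cupboard, the jar on its roof and the wooden box where they stand.

Things in the scene. Friction and masses are not known exactly. Their poses are not given: they have to be found in the camera images.
- cupboard: Fixed plywood bench cupboard, 370 mm wide (y), 200 mm deep, roof at z = 250 mm. Origin on the work surface at the middle of the carcass front; its own +x runs to the rear, so the doors face -x; +y is the left (active) side. A plinth 30 mm high projects 35 mm before the front as a sill; the doors hang above it, from z = 34 to 250 mm, 16 mm thick, mid-plane 10 mm before the origin.
- active (a joint): Left door (hinge on the +y side), 0 = shut, grows as it swings out towards -x, stop at 1.65 rad. 183 mm from hinge to free edge, 0.7 kg, stays where it is left (friction 0.1 N m, damping 0.08 N m s/rad), no catch; may start up to 0.05 rad ajar. A steel strip on it overlaps the passive door's front, and a steel hood at its top corner (52 mm wide, 47 mm deep, up to 304 mm high, riser at its left) covers the bolt knob and stops it rising while this door is shut.
- passive (a joint): Right door (hinge on the -y side), 0 = shut, grows as it swings out towards -x, stop at 1.65 rad. Same size and friction as the active door. Held shut by its bolt, and by the strip of the active door while that is shut.
- bolt (a joint): Flush bolt, a vertical steel rod inside the passive door near its free edge; 0 = down, its tip 20 mm deep in the groove of the sill; reads its lift in m, up to 0.036, and is clear of the sill above 0.020. Stays where it is left (friction 4.5 N).
- bolt_knob (a point): Middle of the steel bolt knob, an upright cylinder 20 mm across and 32 mm tall on top of the passive door, 165 mm from its hinge line; with the bolt down this point is at z = 278 mm (knob from z = 260 to 292 mm, the door's top edge being at 250 mm). Rises with the bolt, swings with the door.
- active_pull (a point): Point on the active door's pull: an upright round steel bar 12 mm across, axis 45 mm before the door's face (53 mm before the hinge line), 105 mm from the hinge along the door. Point at z = 252 mm; the bar runs up to z = 272 mm and down to z = 150 mm, with two level stand-offs to the door at z = 212 and 170 mm, so the top 50 mm is free all round.
- active_hinge (a point): Point at z = 250 mm on the active door's upright hinge axis.
- passive_pull (a point): The same point on the passive door's equal pull.
- passive_hinge (a point): Point at z = 250 mm on the passive door's upright hinge axis.
- bottle: The juice bottle to move, standing 130 to 180 mm before the doors: closed, pale yellow, 200 mm tall, 0.35 to 0.65 kg; body 68 mm across up to z = 124 mm, sloping shoulder to z = 155 mm, neck 27 mm across up to z = 184 mm, metal cap 31 mm across from there to the top. Origin at the middle of its underside, z up.
- mat: Dark rubber mat fixed on the table, 170 mm (its x) by 150 mm (its y), 3 mm thick, lying left or right of the cupboard's front, its other side having the wooden box. Origin at the middle of its underside.
- bottle_left: Bystander: same kind of bottle, standing beside the cupboard's left side. Origin at its underside.
- bottle_right: Bystander: same kind of bottle, beside the cupboard's right side. Origin at its underside.
- jar: Bystander: squat closed jar, 76 mm across and 100 mm tall, standing loose on the cupboard's roof, its middle 85 to 105 mm behind the carcass front. Origin at its underside.
- crate: Bystander: loose open wooden gift box, 200 x 90 x 70 mm, 8 mm walls, opposite the mat. Origin at the middle of its underside, long side along x.
Mind the look-alikes: they are no part of the job. Leave any orange or red look-alike of the bottle alone.

How it is judged (in metres and radians):
On the way, in this order (a step that is already met when the one before it is completed fails the run):
1. the active door is swung wide open (1.35 rad or more) (value of joint active above 1.35 rad), for 0.2 s.
2. then the bolt is drawn up clear of the sill (22 mm or more) (value of joint bolt above 0.022 m), for 0.2 s.
3. then the passive door is swung wide open (1.35 rad or more) (value of joint passive above 1.35 rad), for 0.2 s.
At the end, for the whole second after the job is handed in: Both doors stand open by at least 1.35 rad (77 degrees), the bolt is drawn up by 22 mm or more, and the bottle stands still and upright (within 0.1 rad) with its whole foot on the mat (centre within 50 mm in the mat's x and 40 mm in its y) (value of joint each of active, passive above 1.35 rad and value of joint bolt above 0.022 m and x of bottle in the frame of mat between -0.05 and 0.05 m and y of bottle in the frame of mat between -0.04 and 0.04 m and z of bottle in the frame of mat below 0.01 m and angle between bottle's own z axis and vertical below 0.1 rad and linear speed of bottle below 0.02 m/s); the robot touches nothing.
It fails at once if the bottle to move is knocked over (tilts over 0.6 rad) (angle between bottle's own z axis and vertical above 0.6 rad).
It fails at once if the bottle lands hard on the mat (over 0.3 m/s) (contact force between bottle and mat above 1 N and linear speed of bottle above 0.3 m/s).
It fails at once if a bystander bottle beside the cupboard is moved over 20 mm (distance of any of bottle_left, bottle_right from where it was at the start of the episode above 0.02 m).
It fails at once if the jar or the wooden box is moved over 20 mm (distance of any of jar, crate from where it was at the start of the episode above 0.02 m).
It also fails if it takes over 72 s, if anything falls off the work surface, if the arm or the gripper's body presses on something with over 40 N, if the wrist force passes 120 N, or if a joint passes its speed limit or range.

## Robot

A 6-joint arm with a two-finger parallel gripper is mounted at the origin on the work surface. World frame = base frame: x ahead of the robot, y to its left, z up, the work surface at z = 0. Lengths are in m, angles in degrees, forces in N, time in s.
With the tool pointing down it reaches from about 0.375 to 0.9 m from the base axis. Payload 3.1 kg.
Tool frame: the origin (TCP) lies on the centre line of the jaws, within the pads' length; the fingertips stand 22 mm ahead of it and the grasp point (between the pads) lies 3 mm ahead of it; y points along the fingers, z is the direction in which the jaws open and shut, and the axes are right-handed (so a half turn about y gives the same grasp; the last joint's range is limited). The gripper opens to 87 mm and grips with 3 to 60 N. Pads are 19 mm wide; open, the fingers measure 117 mm over their backs; the gripper's body (75 mm by 190 mm) begins 51 mm behind the grasp point.
Start: joints at [53.6, 30.224, 82.088, -0, 67.689, -10.227], TCP at [0.276, 0.561, 0.245] pointing down, gripper open.
Joint ranges: [-176.69, 176.69], [-43.24, 126.21], [12.49, 139.97], [-82, 262], [0, 151.66], [-163.58, 163.58]. Speed limits (degrees/s): [159.86, 159.86, 180, 180, 180, 180].

## Interface

Orientations are given as a 3x3 rotation matrix whose columns are the frame's x, y, z axes.
In Python, from rig import bot gives the robot as it stands.
- The arm moves only by the tool jog_arm, never from a script. Its argument "motion" is one flat list of numbers, 6 for each row, row after row: the shift along the tool's x, y, z in mm, then the turn, a rotation vector about the tool's x, y, z in degrees. A call has 1 to 20 rows; each row is the pose to reach, as a shift and turn from the pose commanded when the call began, along the tool's axes at that moment; what a row does not reach only later rows make up. A row lasts 1/8 s, in which the tool goes at most 62.5 mm and 10.7 degrees, less where a joint would pass 70% of its speed; a pose out of reach is approached as far as the arm can. A call with a gripper value outside its range is refused whole. "gripper" is the opening, from 0 (shut) to 1 (fully open), set as the call begins (left out, the last holds). The fingers move at their own pace and stop on an object; the grip force is fixed at half the most. Time passes only in rows, so rows that repeat a pose let the fingers close. It gives the time, the measured TCP pose, the force and the opening at its end, in the units of the state.
- bot.read_state(): the state, without advancing time (a new reading comes with each control period).
- bot.capture(name): name is "scene" or "side" or "wrist"; returns (picture, depth): 480x640x3 uint8, red, green, blue; 480x640 float32, m along the optical axis (not along the pixel's ray), 0 where there is no reading.
- bot.get_calibration(name): a dict with "mtx" (3x3 intrinsics, pixels), "pose" (4x4, takes a point from camera to world coordinates); the wrist camera has in their place "hand_eye" (4x4, takes a point from camera to tool coordinates, whose origin is the TCP and whose axes are the tool frame's). Camera axes: x right, y up, looking along -z (the intrinsics and any distortion apply to the point x, -y, -z); pixel columns grow to the right and rows downward; lengths in m; the calibration is good to about 2 mm. A picture is of the moment at which its call begins: read the wrist's pose just before it. get_calibration takes no time and is no camera call.
- bot.hand_in(): hands the job in, once; it reports no verdict.
The state is a dict: "time_s": time; "joint_positions": joint angles; "qvel": joint speeds; "tau": joint torques, N m; "position": TCP position; "tcp_rot": TCP orientation; "force": force on the tool from outside, world axes, zero at the start; "moment": the same for the moment, N m; "opening": opening from 0.0 (shut) to 1.0 (fully open).
Only numpy, scipy, OpenCV 4.12 (cv2) and the standard library are available. Lean on these libraries where they do the work, as an engineer would, in place of code of your own. Each camera call takes 0.05 s, during which the arm holds its last target.

## Working session

There is one attempt and no reset: what is moved stays moved. The work goes in short steps, Python scripts to look and compute and a tool call to move; the robot and the scene stay as the last step left them, time stands still between calls to the robot, and variables do not carry over. Pictures are saved under pics/ and viewed, and the job is handed in when it is done.

Besides the shell and the picture viewer there is one more tool, called after "Emit:" as name(argument=value, ...) on one line, values as JSON. jog_arm: Moves the arm, as the interface text tells. Its arguments: {"type":"object","properties":{"motion":{"type":"array","items":{"type":"number"}},"gripper":{"type":"number"}},"required":["motion"]}

```bash
ls; mkdir -p pics; cat > h.py <<'E'
import numpy as np,cv2
from rig import bot
def cal(n,st=None):
    c=bot.get_calibration(n);K=np.array(c["mtx"])
    if n=="wrist":
        T=np.eye(4);T[:3,:3]=np.array(st["tcp_rot"]);T[:3,3]=st["position"];P=T@np.array(c["hand_eye"])
    else:P=np.array(c["pose"])
    return K,P,c
def pts(n,depth,K,P):
    v,u=np.mgrid[0:480,0:640]
    x=(u-K[0,2])/K[0,0]*depth;y=-(v-K[1,2])/K[1,1]*depth
    p=np.stack([x,y,-depth],-1)@P[:3,:3].T+P[:3,3]
    p[depth<=0]=np.nan
    return p
def proj(X,K,P):
    q=(np.atleast_2d(X)-P[:3,3])@P[:3,:3]
    return np.stack([K[0,2]+K[0,0]*q[:,0]/-q[:,2],K[1,2]-K[1,1]*q[:,1]/-q[:,2]],-1)
E
python3 - <<'E'
from h import *
s=bot.read_state();print(s)
for n in("scene","side","wrist"):
    s=bot.read_state()
    im,d=bot.capture(n);K,P,c=cal(n,s)
    np.savez(f"{n}0.npz",im=im,d=d,K=K,P=P)
    cv2.imwrite(f"pics/{n}0.png",im[...,::-1]);print(n,c.keys(),K,P)
E
```

```text
pics
{'time_s': 0.0, 'joint_positions': array([ 5.36015497e+01,  3.02796616e+01,  8.21548628e+01, -8.01091272e-05,
        6.76883392e+01, -1.02261196e+01]), 'qvel': array([ 0.02680386, -0.10568134,  0.07966856, -0.06519384, -0.00737548,
       -0.04279003]), 'tau': array([ 1.89927446e-04, -4.40048397e+01, -1.76588309e+01,  6.33189571e-02,
        5.83285920e-02, -1.92208868e-04]), 'position': array([0.27522968, 0.56039152, 0.24357257]), 'tcp_rot': array([[ 8.97471471e-01, -1.27142309e-03,  4.41070678e-01],
       [-4.41072347e-01, -1.72679379e-03,  8.97469890e-01],
       [-3.79425832e-04, -9.99997701e-01, -2.11053772e-03]]), 'force': array([-0.29815992, -0.71212265,  0.1259084 ]), 'moment': array([-0.02553448,  0.0305398 , -0.00922836]), 'opening': 1.0014037777254552}
scene dict_keys(['mtx', 'pose']) [[562.19746484   0.         308.41001155]
 [  0.         562.19746484 234.27465698]
 [  0.           0.           1.        ]] [[ 0.98626855  0.14875663 -0.07173435  0.44916585]
 [-0.16505521  0.87318929 -0.45858177 -0.55212166]
 [-0.00557941  0.4641249   0.88575219  1.26130703]
 [ 0.          0.          0.          1.        ]]
side dict_keys(['mtx', 'pose']) [[539.477608     0.         318.09230534]
 [  0.         539.477608   250.62212186]
 [  0.           0.           1.        ]] [[-0.9281398  -0.35358544  0.11633506  0.70410705]
 [ 0.37221708 -0.87883273  0.29850874  0.39670966]
 [-0.00330929  0.32035974  0.94729018  1.39353449]
 [ 0.          0.          0.          1.        ]]
wrist dict_keys(['mtx', 'hand_eye']) [[394.61213963   0.         315.47501286]
 [  0.         394.61213963 244.07575218]
 [  0.           0.           1.        ]] [[ 0.44088263 -0.8713585  -0.21530645  0.21606886]
 [ 0.89755984  0.42721335  0.10897286  0.58945248]
 [-0.00297264 -0.24129466  0.97044735  0.38364889]
 [ 0.          0.          0.          1.        ]]
```

View pics/scene0.png

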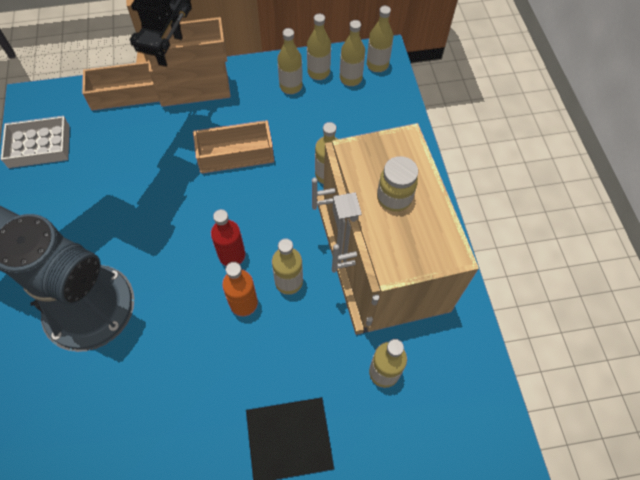

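View pics/side0.png

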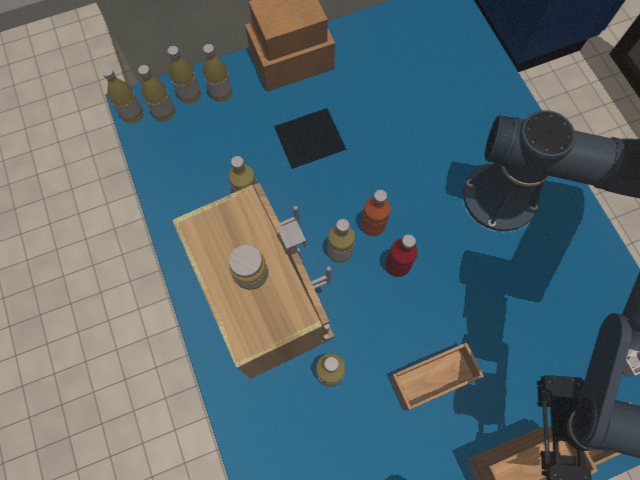

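View pics/wrist0.png

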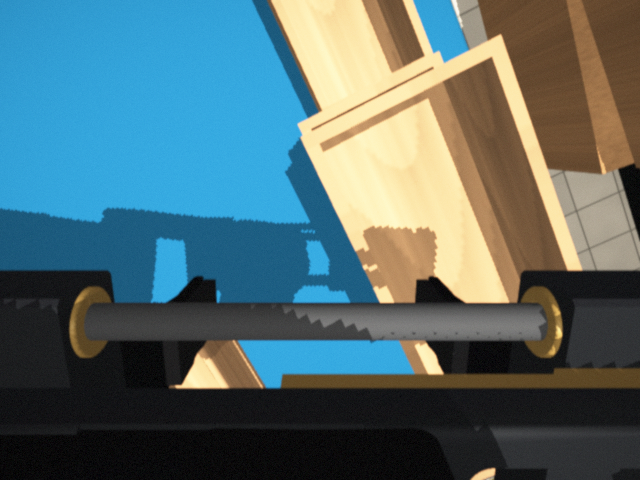

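```bash
python3 - <<'E'
from h import *
for n in("scene","side"):
    z=np.load(n+"0.npz");im,d,K,P=z["im"],z["d"],z["K"],z["P"]
    p=pts(n,d,K,P);hsv=cv2.cvtColor(im,cv2.COLOR_RGB2HSV)
    print(n)
    # table z check
    m=(abs(hsv[...,0].astype(int)-103)<8)&(hsv[...,1]>150);print(" table z",np.nanpercentile(p[m][:,2],[10,50,90]))
    # mat
    m=((im.max(-1)<60)&(abs(p[...,2])<.02)&(p[...,0]>.3)&(p[...,0]<.9)).astype(np.uint8)
    m=cv2.morphologyEx(m,cv2.MORPH_OPEN,np.ones((5,5)))
    nl,l,s,c=cv2.connectedComponentsWithStats(m)
    for i in range(1,nl):
        if s[i,4]>1500:
            cs,_=cv2.findContours((l==i).astype(np.uint8),0,2)
            q=p[l==i][:,:2].astype(np.float32);r=cv2.minAreaRect(q);print(" dark",c[i],s[i,4],r,np.nanmean(p[l==i][:,2]))
    # roof
    m=(abs(p[...,2]-.25)<.006)&(p[...,0]>.45);q=p[m];q=q[~np.isnan(q[:,0])]
    mm=m.astype(np.uint8);mm=cv2.morphologyEx(mm,cv2.MORPH_OPEN,np.ones((5,5)));nl,l,s,c=cv2.connectedComponentsWithStats(mm);i=1+np.argmax(s[1:,4]);print(" roof",c[i],s[i],cv2.boxPoints(cv2.minAreaRect(p[l==i][:,:2].astype(np.float32))).round(3).tolist())
    # bottles caps z 0.195..0.203
    m=(abs(p[...,2]-.2)<.006).astype(np.uint8)
    nl,l,s,c=cv2.connectedComponentsWithStats(m)
    for i in range(1,nl):
        if s[i,4]>60: 
            q=p[l==i];a,b=q.min(0),q.max(0);print(" cap?",c[i].round(),s[i,4],((a+b)/2).round(3),(b-a).round(3),im[l==i].mean(0).round())
    m=((p[...,2]>.252)&(p[...,2]<.37)&(p[...,0]>.4)&(p[...,1]<.3)).astype(np.uint8)
    nl,l,s,c=cv2.connectedComponentsWithStats(m)
    for i in range(1,nl):
        if s[i,4]>8: 
            q=p[l==i];a,b=q.min(0),q.max(0);print(" high",c[i].round(),s[i,4],a.round(3),b.round(3),np.median(q,0).round(3))
E
```

```text
scene
 table z [-0.00417095 -0.00078882  0.00257777]
 dark [288.65055298 439.95237246] 5606 ((0.42891836166381836, -0.37654218077659607), (0.14741313457489014, 0.16615726053714752), 89.58918762207031) 0.0023225723989401923
 roof [400.65401471 212.31902251] [  326   125   152   167 13463] [[0.5989999771118164, 0.19599999487400055], [0.6269999742507935, -0.1770000010728836], [0.8510000109672546, -0.1599999964237213], [0.8220000267028809, 0.21299999952316284]]
 cap? [385.  10.] 73 [0.851 0.638 0.199] [0.028 0.034 0.01 ] [169. 163. 156.]
 cap? [319.  18.] 75 [0.671 0.639 0.198] [0.028 0.033 0.008] [170. 164. 157.]
 cap? [200.  24.] 148 [0.356 0.666 0.2  ] [0.103 0.031 0.012] [105.  82.  60.]
 cap? [355.  24.] 73 [0.762 0.596 0.2  ] [0.028 0.031 0.011] [175. 170. 163.]
 cap? [288.  33.] 77 [0.581 0.597 0.199] [0.028 0.033 0.01 ] [173. 167. 160.]
 cap? [195.  48.] 219 [0.336 0.584 0.2  ] [0.151 0.013 0.012] [100.  78.  57.]
 cap? [329. 128.] 116 [0.63  0.269 0.199] [0.03  0.035 0.011] [184. 180. 174.]
 cap? [220. 216.] 148 [0.354 0.075 0.2  ] [0.029 0.032 0.011] [191. 187. 182.]
 cap? [285
[... 7164 characters left out ...]
  0.12  0.252] [0.819 0.13  0.254] [0.814 0.124 0.253]
 high [297. 329.] 12 [0.667 0.179 0.252] [0.678 0.189 0.255] [0.671 0.184 0.253]
 high [277. 330.] 9 [0.706 0.166 0.253] [0.717 0.175 0.258] [0.712 0.172 0.254]
 high [240. 334.] 11 [0.781 0.145 0.252] [0.794 0.154 0.255] [0.789 0.149 0.253]
 high [230. 338.] 9 [0.805 0.143 0.252] [0.813 0.155 0.255] [0.808 0.149 0.253]
 high [258. 340.] 19 [0.752 0.165 0.252] [0.763 0.187 0.255] [0.757 0.177 0.254]
 high [267. 342.] 19 [0.73  0.176 0.252] [0.744 0.196 0.256] [0.74  0.188 0.253]
 high [261. 349.] 11 [0.751 0.191 0.252] [0.765 0.2   0.254] [0.756 0.193 0.252]
 high [236. 350.] 10 [0.802 0.174 0.252] [0.812 0.18  0.255] [0.806 0.176 0.253]
```

```bash
python3 - <<'E'
from h import *
a=np.load("scene0.npz")["im"][110:360,180:490];b=np.load("side0.npz")["im"][140:400,160:430]
cv2.imwrite("pics/z1.png",cv2.resize(a,None,fx=2.4,fy=2.4,interpolation=2)[...,::-1]);cv2.imwrite("pics/z2.png",cv2.resize(b,None,fx=2.2,fy=2.2,interpolation=2)[...,::-1])
E
```

```text
(no output)
```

View pics/z1.png

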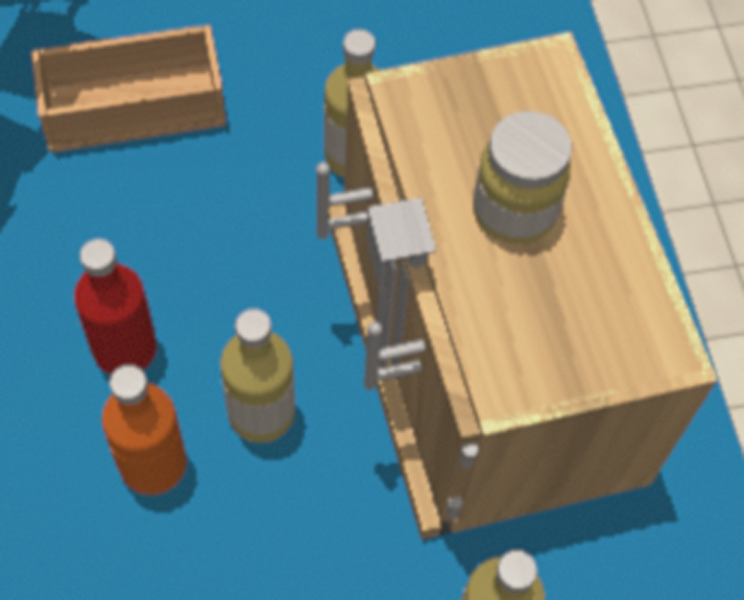

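View pics/z2.png

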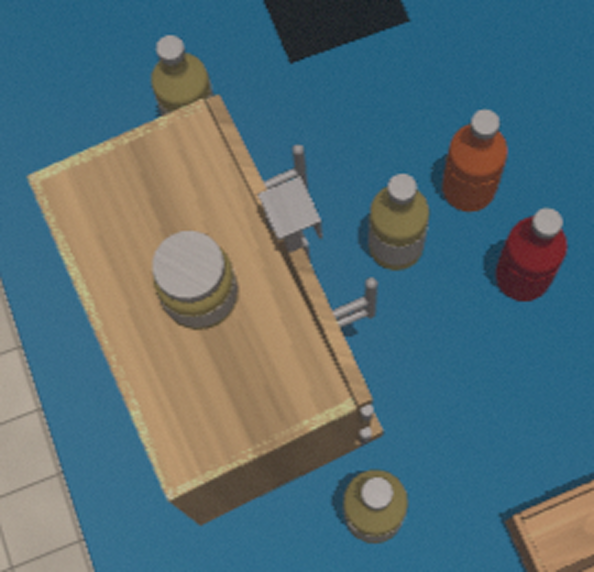

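```bash
cat > g.py <<'E'
# commanded-pose bookkeeping: pose p (m), zang (deg); tool always points down
import json,os,math
F="cmd.json"
def load():return json.load(open(F)) if os.path.exists(F) else dict(p=[.276,.561,.245],a=63.827)
def done(x,y,z,ry):
    c=load();a=math.radians(c["a"]);p=c["p"]
    tx=(math.sin(a),-math.cos(a));tz=(math.cos(a),math.sin(a))
    c["p"]=[p[0]+(x*tx[0]+z*tz[0])/1e3,p[1]+(x*tx[1]+z*tz[1])/1e3,p[2]-y/1e3];c["a"]=c["a"]-ry
    json.dump(c,open(F,"w"));print("cmd now",c)
def rows(T):
    c=load();a=math.radians(c["a"]);p=c["p"]
    tx=(math.sin(a),-math.cos(a));tz=(math.cos(a),math.sin(a))
    for X,Y,Z,A in T:
        dx,dy=(X-p[0])*1e3,(Y-p[1])*1e3
        print([round(dx*tx[0]+dy*tx[1],1),round(-(Z-p[2])*1e3,1),round(dx*tz[0]+dy*tz[1],1),0,round(-(A-c["a"]),1),0])
O=(.6324,.0113);YAW=math.radians(4.3)
def cup(x,y):return O[0]+x*math.cos(YAW)-y*math.sin(YAW),O[1]+x*math.sin(YAW)+y*math.cos(YAW)
E
python3 - <<'E'
from g import *
rows([(.276,.561,.30,63.8),(.4805,-.0185,.30,90),(.4805,-.0185,.18,90)])
E
```

```text
[0.0, -55.0, 0.0, 0, 0.0, 0]
[439.1, -55.0, -429.9, 0, -26.2, 0]
[439.1, 65.0, -429.9, 0, -26.2, 0]
```

Emit:
jog_arm(motion=[0,-55,0,0,0,0,40,-55,-40,0,-3,0,80,-55,-78,0,-6,0,120,-55,-117,0,-9,0,160,-55,-157,0,-12,0,200,-55,-196,0,-14,0,240,-55,-235,0,-16,0,280,-55,-274,0,-18,0,320,-55,-313,0,-20,0,360,-55,-352,0,-22,0,400,-55,-392,0,-24,0,425,-55,-416,0,-26.2,0,439,-55,-430,0,-26.2,0,439,-55,-430,0,-26.2,0,439,-55,-430,0,-26.2,0,439,-55,-430,0,-26.2,0], gripper=1)

```text
time_s: 2.15
position: [0.4794, -0.0173, 0.2995]
tcp_rot: [[1.0, -0.001, -0.002], [0.002, 0.0, 1.0], [-0.001, -1.0, 0.0]]
force: [0.2, 0.2, -0.7]
opening: 1.004
```

```bash
python3 - <<'E'
from h import *
from g import *
done(439,-55,-430,-26.2)
s=bot.read_state();print(s["time_s"],s["position"],s["tcp_rot"],s["joint_positions"])
im,d=bot.capture("wrist");K,P,c=cal("wrist",s);cv2.imwrite("pics/w1.png",im[...,::-1])
print(proj(np.array([[.4805,-.0185,.2],[.4805,-.0185,.184]]),K,P))
p=pts("wrist",d,K,P);m=(abs(p[...,2]-.2)<.005)&(abs(p[...,0]-.48)<.05)&(abs(p[...,1]+.018)<.05)
q=p[m];print(m.sum(),q.min(0),q.max(0),np.median(q,0))
E
```

```text
cmd now {'p': [0.4803220348569611, -0.01854594819730271, 0.3], 'a': 90.027}
2.15 [ 0.47935514 -0.01727008  0.29953818] [[ 9.99997446e-01 -5.16291742e-04 -2.20045200e-03]
 [ 2.20066598e-03  4.14246088e-04  9.99997493e-01]
 [-5.15378918e-04 -9.99999781e-01  4.15381216e-04]] [-1.54526090e+01  1.49607666e+01  9.82552302e+01  1.63118262e-02
  6.68188399e+01 -1.05585117e+02]
[[313.98020292 256.03694732]
 [314.07970697 249.58106344]]
1819 [ 0.46560903 -0.03308627  0.19506581] [ 0.49615306 -0.0031621   0.201997  ] [ 0.48022713 -0.01846671  0.19977257]
```

View pics/w1.png

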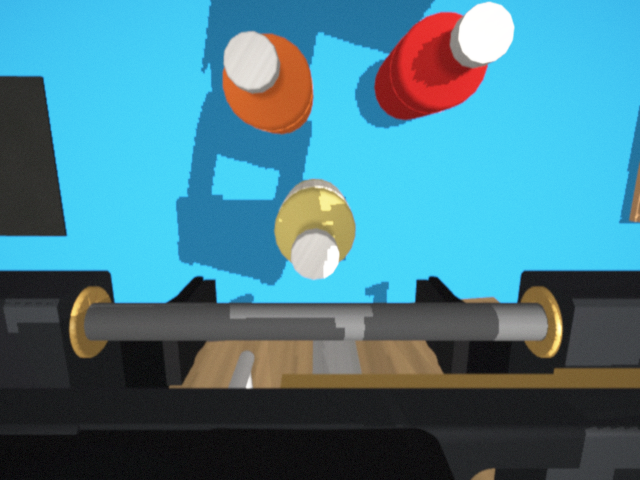

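Emit:
jog_arm(motion=[0,40,0,0,0,0,0,80,0,0,0,0,0,105,0,0,0,0,0,120,0,0,0,0,0,120,0,0,0,0,0,120,0,0,0,0], gripper=1)

```text
time_s: 2.95
position: [0.4804, -0.0183, 0.1802]
tcp_rot: [[1.0, 0.001, -0.001], [0.001, -0.0, 1.0], [0.001, -1.0, -0.0]]
force: [0.1, -0.0, 0.5]
opening: 1.0
```

Emit:
jog_arm(motion=[0,0,0,0,0,0,0,0,0,0,0,0,0,0,0,0,0,0,0,0,0,0,0,0,0,0,0,0,0,0,0,0,0,0,0,0,0,0,0,0,0,0,0,0,0,0,0,0,0,0,0,0,0,0,0,-5,0,0,0,0,0,-20,0,0,0,0,0,-40,0,0,0,0,0,-50,0,0,0,0,0,-50,0,0,0,0], gripper=0.1)

```text
time_s: 4.7
position: [0.4801, -0.0187, 0.2299]
tcp_rot: [[1.0, 0.001, -0.001], [0.001, -0.0, 1.0], [0.001, -1.0, -0.0]]
force: [0.2, -0.6, -5.0]
opening: 0.341
```

```bash
python3 - <<'E'
from h import *
from g import *
done(0,120,0,0);done(0,-50,0,0)
s=bot.read_state();print(s["time_s"],s["position"],s["force"],s["opening"]*87)
im,d=bot.capture("side");cv2.imwrite("pics/s2.png",cv2.resize(im[100:400,200:500],None,fx=2,fy=2)[...,::-1])
rows([(.43,-.38,.23,90),(.43,-.38,.183,90)])
E
```

```text
cmd now {'p': [0.4803220348569611, -0.01854594819730271, 0.18], 'a': 90.027}
cmd now {'p': [0.4803220348569611, -0.01854594819730271, 0.22999999999999998], 'a': 90.027}
4.7 [ 0.48008641 -0.01870078  0.22991061] [ 0.22438196 -0.57685011 -4.95065366] 29.66409273082428
[-50.5, -0.0, -361.4, 0, 0.0, 0]
[-50.5, 47.0, -361.4, 0, 0.0, 0]
```

View pics/s2.png

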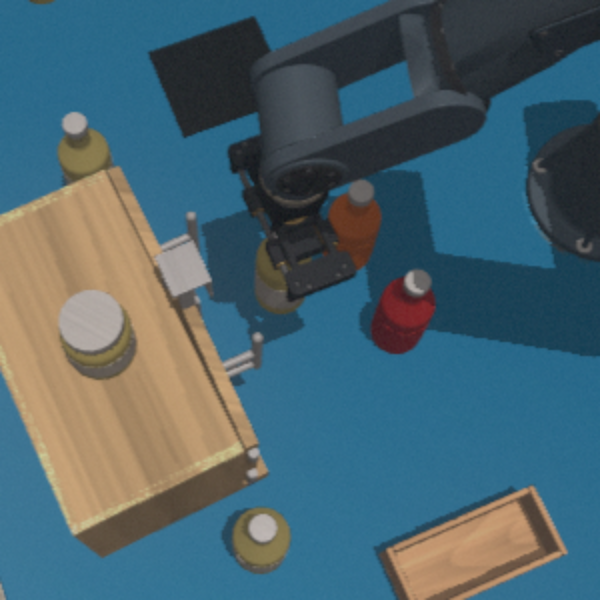

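Emit:
jog_arm(motion=[0,0,-10,0,0,0,0,0,-30,0,0,0,0,0,-60,0,0,0,0,0,-95,0,0,0,0,0,-130,0,0,0,-5,0,-165,0,0,0,-15,0,-200,0,0,0,-25,0,-235,0,0,0,-35,0,-270,0,0,0,-43,0,-305,0,0,0,-50,0,-335,0,0,0,-50,0,-352,0,0,0,-50,0,-361,0,0,0,-50,0,-361,0,0,0,-50,0,-361,0,0,0])

```text
time_s: 6.62
position: [0.4301, -0.3783, 0.2293]
tcp_rot: [[1.0, -0.001, -0.002], [0.002, 0.002, 1.0], [-0.001, -1.0, 0.002]]
force: [-0.3, -0.2, -5.0]
opening: 0.343
```

```bash
python3 - <<'E'
from h import *
from g import *
done(-50,0,-361,0)
s=bot.read_state();print(s["time_s"],s["position"],s["force"],s["opening"]*87)
for n in("scene","side"):
    im,d=bot.capture(n);K,P,_=cal(n)
    u,v=proj([[.43,-.38,.05]],K,P)[0].astype(int);print(u,v)
    cv2.imwrite(f"pics/{n}3.png",cv2.resize(im[max(0,v-120):v+120,u-120:u+120],None,fx=2,fy=2)[...,::-1])
E
```

```text
cmd now {'p': [0.4304921576445092, -0.37956947005840247, 0.22999999999999998], 'a': 90.027}
6.625 [ 0.43014249 -0.37825385  0.22932556] [-0.29063872 -0.18474087 -4.96844038] 29.813317292798487
288 436
307 128
```

View pics/scene3.png

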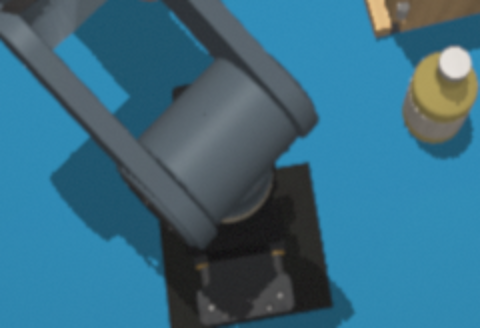

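View pics/side3.png

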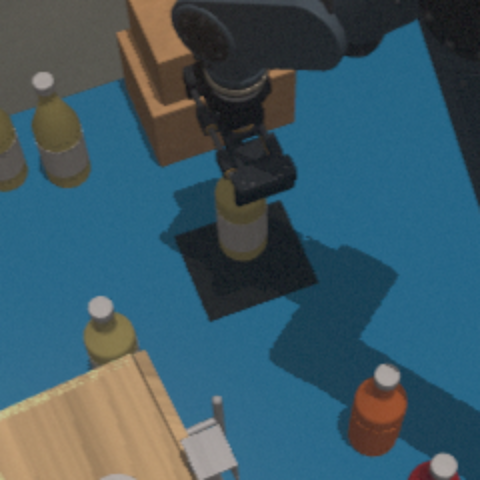

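Emit:
jog_arm(motion=[0,8,0,0,0,0,0,20,0,0,0,0,0,31,0,0,0,0,0,38,0,0,0,0,0,42,0,0,0,0,0,44,0,0,0,0,0,46,0,0,0,0,0,47,0,0,0,0,0,47.5,0,0,0,0,0,47.5,0,0,0,0])

```text
time_s: 7.98
position: [0.4303, -0.3799, 0.1826]
tcp_rot: [[1.0, 0.001, -0.0], [0.0, -0.001, 1.0], [0.001, -1.0, -0.001]]
force: [-0.4, 0.5, -1.9]
opening: 0.343
```

```bash
python3 - <<'E'
from h import *
from g import *
done(0,47.5,0,0)
s=bot.read_state();print(s["time_s"],s["position"],s["force"],s["opening"]*87)
x,y=cup(-.063,.0795);print(x,y)
c=load();p=c["p"]
rows([(p[0],p[1],.33,90),(.56,.087,.33,94.3)])
E
```

```text
cmd now {'p': [0.4304921576445092, -0.37956947005840247, 0.1825], 'a': 90.027}
7.975 [ 0.43033834 -0.3798615   0.18256217] [-0.36722519  0.549557   -1.93337764] 29.830810865432884
0.5636165278052246 0.08585255832518805
[0.0, -147.5, 0.0, 0, 0.0, 0]
[129.7, -147.5, 466.5, 0, -4.3, 0]
```

Emit:
jog_arm(motion=[0,0,0,0,0,0,0,0,0,0,0,0,0,0,0,0,0,0,0,0,0,0,0,0,0,0,0,0,0,0,0,0,0,0,0,0,0,-15,0,0,0,0,0,-40,0,0,0,0,0,-90,0,0,0,0,0,-147.5,0,0,0,0,0,-147.5,0,0,0,0,0,-147.5,0,0,0,0], gripper=1)

```text
time_s: 9.48
position: [0.4299, -0.3793, 0.3301]
tcp_rot: [[1.0, 0.0, -0.001], [0.001, -0.0, 1.0], [0.0, -1.0, -0.0]]
force: [0.2, 0.4, -0.2]
opening: 1.002
```

```bash
python3 - <<'E'
from h import *
from g import *
done(0,-147.5,0,0)
s=bot.read_state();print(s["time_s"],s["position"],s["force"],s["opening"]*87)
im,d=bot.capture("wrist");K,P,c=cal("wrist",s);cv2.imwrite("pics/w4.png",im[...,::-1])
p=pts("wrist",d,K,P);m=(abs(p[...,2]-.203)<.006)&(abs(p[...,0]-.43)<.05)&(abs(p[...,1]+.38)<.05)
q=p[m];print(m.sum(),q.min(0),q.max(0),np.median(q,0))
rows([(.56,.087,.33,94.3)])
E
```

```text
cmd now {'p': [0.4304921576445092, -0.37956947005840247, 0.32999999999999996], 'a': 90.027}
9.475 [ 0.42988461 -0.37928245  0.33007799] [ 0.15332842  0.43400839 -0.19560414] 87.17206088061467
1502 [ 0.41592853 -0.39481446  0.19703461] [ 0.44662555 -0.36453584  0.2058164 ] [ 0.43041723 -0.38001466  0.20274887]
[129.7, -0.0, 466.5, 0, -4.3, 0]
```

View pics/w4.png

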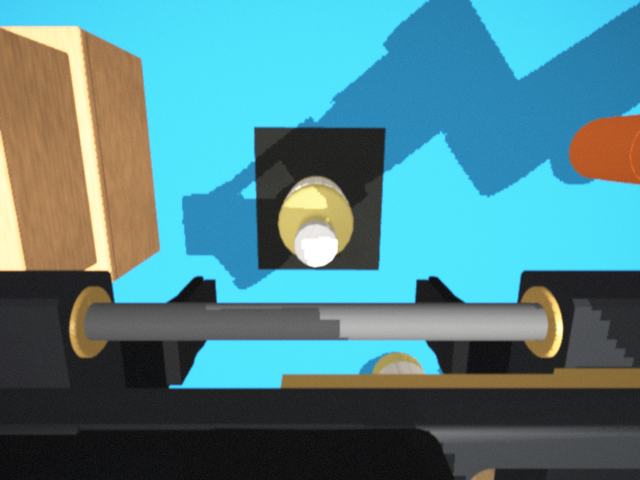

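Emit:
jog_arm(motion=[12,0,45,0,0,0,26,0,95,0,0,0,40,0,145,0,-1,0,54,0,195,0,-2,0,68,0,245,0,-3,0,82,0,295,0,-4,0,96,0,345,0,-4.3,0,110,0,395,0,-4.3,0,122,0,440,0,-4.3,0,130,0,466,0,-4.3,0,130,0,466,0,-4.3,0,130,0,466,0,-4.3,0], gripper=1)

```text
time_s: 11.02
position: [0.5591, 0.0859, 0.3282]
tcp_rot: [[0.997, -0.003, -0.075], [0.075, -0.001, 0.997], [-0.003, -1.0, -0.0]]
force: [-0.3, 1.0, 1.4]
opening: 0.995
```

```bash
python3 - <<'E'
from h import *
from g import *
done(130,0,466,-4.3)
s=bot.read_state();print(s["time_s"],s["position"],s["force"],s["opening"]*87)
im,d=bot.capture("wrist");K,P,c=cal("wrist",s);cv2.imwrite("pics/w5.png",im[...,::-1])
p=pts("wrist",d,K,P);m=(abs(p[...,2]-.265)<.01)&(abs(p[...,0]-.56)<.04)&(abs(p[...,1]-.087)<.04)
q=p[m];print(m.sum(),q.min(0),q.max(0),np.median(q,0))
print(proj([[.5625,.087,.272]],K,P))
E
```

```text
cmd now {'p': [0.5602725458918546, 0.08649173925467507, 0.32999999999999996], 'a': 94.327}
11.025 [0.55910569 0.08590746 0.3282322 ] [-0.30666597  0.95544231  1.44545425] 86.5755236395601
497 [0.55566421 0.08272433 0.25508373] [0.56687417 0.09448714 0.2726413 ] [0.55949384 0.08841822 0.26912153]
[[317.56751266 282.89701331]]
```

View pics/w5.png

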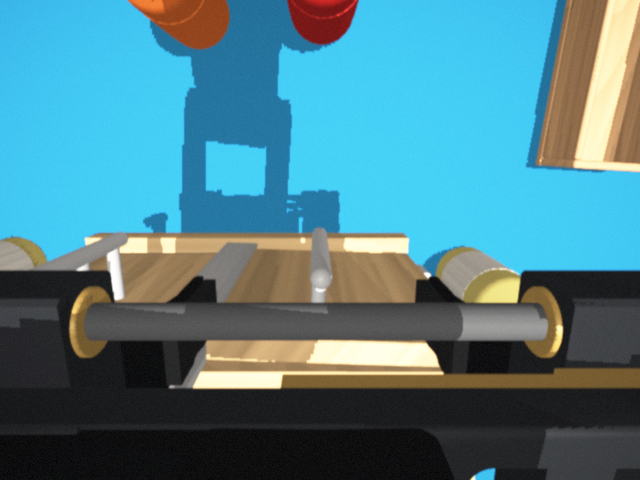

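Emit:
jog_arm(motion=[1,30,1.5,0,0,0,1,55,1.5,0,0,0,1,65,1.5,0,0,0,1,65,1.5,0,0,0,1,65,1.5,0,0,0], gripper=1)

```text
time_s: 11.7
position: [0.5615, 0.0876, 0.2656]
tcp_rot: [[0.997, 0.002, -0.075], [0.075, -0.0, 0.997], [0.002, -1.0, -0.0]]
force: [0.9, -0.3, -0.4]
opening: 1.005
```

Emit:
jog_arm(motion=[0,0,0,0,0,0,0,0,0,0,0,0,0,0,0,0,0,0,0,0,0,0,0,0,0,0,0,0,0,0,0,0,0,0,0,0,0,0,0,0,0,0,0,0,0,0,0,0], gripper=0)

```text
time_s: 12.7
position: [0.5608, 0.088, 0.2645]
tcp_rot: [[0.997, -0.0, -0.075], [0.075, 0.0, 0.997], [-0.0, -1.0, 0.0]]
force: [0.5, 0.5, -0.3]
opening: 0.169
```

```bash
python3 - <<'E'
from h import *
from g import *
done(1,65,1.5,0)
s=bot.read_state();print(s["time_s"],s["position"],s["force"],s["opening"]*87)
c=load();p=c["p"]
hx,hy=cup(-.010,.1845);print(hx,hy)
r=math.hypot(p[0]-hx,p[1]-hy);print("r",r)
a0=math.atan2(p[1]-hy,p[0]-hx)
T=[]
for d in np.concatenate([[.03,.08],np.arange(.16,1.5,.085),[1.5]]):
    T.append((hx+r*math.cos(a0-d),hy+r*math.sin(a0-d),p[2],c["a"]-math.degrees(d)))
rows(T);print(len(T))
E
```

```text
cmd now {'p': [0.5611565226354069, 0.08806291242045232, 0.26499999999999996], 'a': 94.327}
12.7 [0.56076795 0.08800803 0.26453116] [ 0.5347627   0.49028606 -0.25655957] 14.685232802989905
0.6085945735652913 0.1945308698671206
r 0.11655811700131344
[-3.1, -0.0, 1.7, 0, 1.7, 0]
[-8.0, -0.0, 4.8, 0, 4.6, 0]
[-15.6, -0.0, 10.1, 0, 9.2, 0]
[-23.2, -0.0, 16.5, 0, 14.0, 0]
[-30.3, -0.0, 23.5, 0, 18.9, 0]
[-36.7, -0.0, 31.0, 0, 23.8, 0]
[-42.4, -0.0, 39.1, 0, 28.6, 0]
[-47.4, -0.0, 47.6, 0, 33.5, 0]
[-51.7, -0.0, 56.5, 0, 38.4, 0]
[-55.3, -0.0, 65.8, 0, 43.3, 0]
[-58.0, -0.0, 75.3, 0, 48.1, 0]
[-59.9, -0.0, 85.0, 0, 53.0, 0]
[-61.0, -0.0, 94.9, 0, 57.9, 0]
[-61.2, -0.0, 104.8, 0, 62.7, 0]
[-60.6, -0.0, 114.7, 0, 67.6, 0]
[-59.1, -0.0, 124.5, 0, 72.5, 0]
[-56.9, -0.0, 134.1, 0, 77.3, 0]
[-53.8, -0.0, 143.5, 0, 82.2, 0]
[-50.9, -0.0, 150.5, 0, 85.9, 0]
19
```

Emit:
jog_arm(motion=[-3,0,1.7,0,1.7,0,-8,0,4.8,0,4.6,0,-15.6,0,10,0,9.2,0,-23,0,16.5,0,14,0,-30,0,23.5,0,19,0,-36.7,0,31,0,23.8,0,-42.4,0,39,0,28.6,0,-47.4,0,47.6,0,33.5,0,-51.7,0,56.5,0,38.4,0,-55.3,0,65.8,0,43.3,0,-58,0,75.3,0,48,0,-60,0,85,0,53,0,-61,0,95,0,58,0,-61,0,105,0,62.7,0,-60.6,0,114.7,0,67.6,0,-59,0,124.5,0,72.5,0,-57,0,134,0,77.3,0,-54,0,143.5,0,82.2,0,-51,0,150.5,0,86,0,-51,0,150.5,0,86,0])

```text
time_s: 15.2
position: [0.499, 0.2346, 0.2646]
tcp_rot: [[0.146, 0.001, 0.989], [-0.989, 0.0, 0.146], [-0.0, -1.0, 0.001]]
force: [1.6, 1.2, -2.2]
opening: 0.123
```

```bash
python3 - <<'E'
from h import *
from g import *
done(-51,0,150.5,86)
s=bot.read_state();print(s["time_s"],s["position"],s["force"],s["opening"]*87)
for n in("scene","side"):
    im,d=bot.capture(n)
    cv2.imwrite(f"pics/{n}6.png",im[...,::-1])
E
```

```text
cmd now {'p': [0.49894686949828204, 0.23428606057613455, 0.26499999999999996], 'a': 8.326999999999998}
15.2 [0.49900195 0.23463991 0.26455068] [ 1.58171665  1.15126733 -2.20972499] 10.664288668046417
```

View pics/scene6.png

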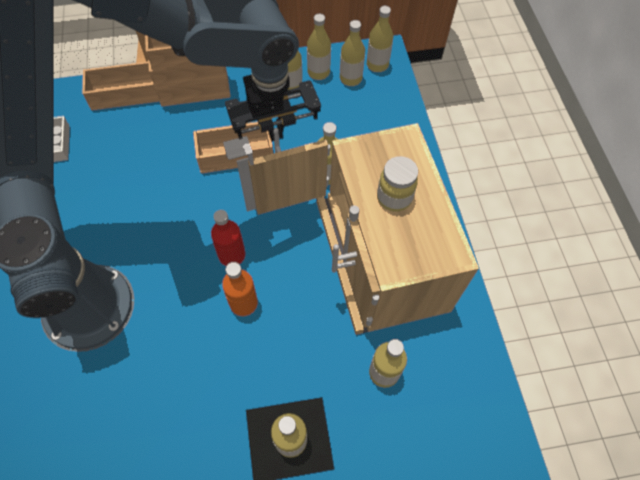

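View pics/side6.png

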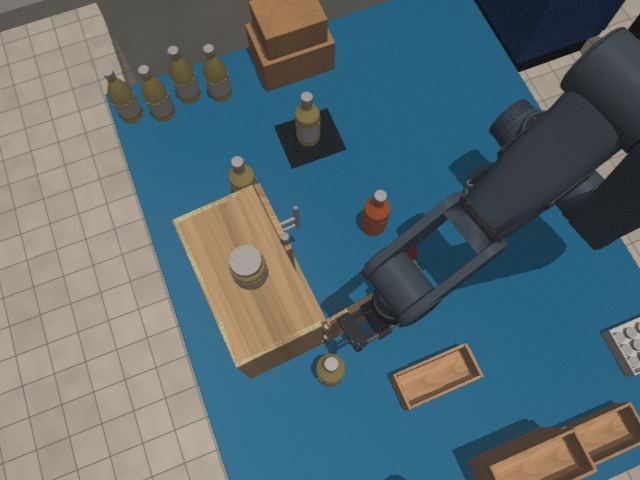

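Emit:
jog_arm(motion=[0,0,0,0,0,0,0,0,0,0,0,0,0,0,0,0,0,0,0,0,0,0,0,0,0,0,0,0,0,0,0,-15,0,0,0,0,0,-45,0,0,0,0,0,-75,0,0,0,0,0,-75,0,0,0,0], gripper=0.5)

```text
time_s: 16.42
position: [0.5003, 0.2347, 0.3431]
tcp_rot: [[0.145, 0.007, 0.989], [-0.989, 0.002, 0.145], [-0.001, -1.0, 0.008]]
force: [-1.3, 0.9, -0.3]
opening: 0.5
```

```bash
python3 - <<'E'
from h import *
from g import *
done(0,-75,0,0)
s=bot.read_state();print(s["time_s"],s["position"],s["force"],s["opening"]*87)
x,y=cup(-.010,-.0195);print(x,y)
rows([(x,y,.34,94.3)])
E
```

```text
cmd now {'p': [0.49894686949828204, 0.23428606057613455, 0.33999999999999997], 'a': 8.326999999999998}
16.425 [0.50025166 0.23471488 0.34308044] [-1.25134092  0.88870347 -0.31128706] 43.50469000749577
0.6238902338378622 -0.008894897372003035
[258.7, -0.0, 88.4, 0, -86.0, 0]
```

Emit:
jog_arm(motion=[20,0,7,0,-7,0,50,0,17,0,-17,0,80,0,27,0,-27,0,110,0,37,0,-37,0,140,0,48,0,-47,0,170,0,58,0,-57,0,200,0,68,0,-67,0,230,0,79,0,-77,0,250,0,85,0,-84,0,258.5,0,88.5,0,-86,0,258.5,0,88.5,0,-86,0,258.5,0,88.5,0,-86,0], gripper=1)

```text
time_s: 17.92
position: [0.623, -0.0083, 0.339]
tcp_rot: [[0.997, -0.001, -0.075], [0.075, 0.001, 0.997], [-0.001, -1.0, 0.001]]
force: [-0.6, 0.2, 0.6]
opening: 1.0
```

```bash
python3 - <<'E'
from h import *
from g import *
done(258.5,0,88.5,-86)
s=bot.read_state();print(s["time_s"],s["position"],s["force"],s["opening"]*87)
im,d=bot.capture("wrist");K,P,c=cal("wrist",s);cv2.imwrite("pics/w7.png",im[...,::-1])
print(proj([[.624,-.009,.292]],K,P))
for n in("wrist","side","scene"):
    if n!="wrist": im,d=bot.capture(n);K,P,_=cal(n)
    p=pts(n,d,K,P);m=(abs(p[...,2]-.279)<.016)&(abs(p[...,0]-.624)<.03)&(abs(p[...,1]+.009)<.03)
    q=p[m]
    if len(q):print(n,m.sum(),q.min(0).round(4),q.max(0).round(4),np.median(q,0).round(4))
E
```

```text
cmd now {'p': [0.6239504849312945, -0.008671952522169235, 0.33999999999999997], 'a': 94.327}
17.925 [ 0.62302221 -0.00829351  0.33896961] [-0.57407792  0.1703744   0.56527464] 86.99390790327888
[[314.34623193 284.09670093]]
wrist 1553 [ 0.6157 -0.0185  0.2631] [0.6345 0.0012 0.2939] [ 0.622  -0.0088  0.2912]
side 29 [ 0.6143 -0.0172  0.2891] [ 0.6255 -0.003   0.2949] [ 0.6201 -0.0089  0.2924]
```

View pics/w7.png

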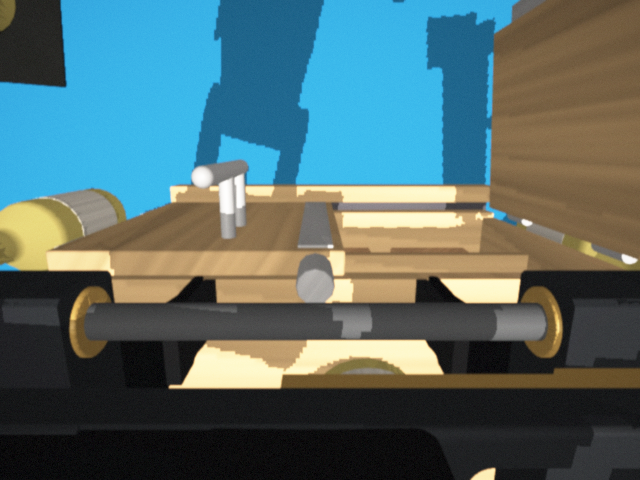

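Emit:
jog_arm(motion=[0,25,0,0,0,0,0,48,0,0,0,0,0,58,0,0,0,0,0,58,0,0,0,0,0,58,0,0,0,0], gripper=1)

```text
time_s: 18.7
position: [0.6242, -0.0088, 0.2826]
tcp_rot: [[0.997, 0.002, -0.076], [0.076, -0.0, 0.997], [0.002, -1.0, -0.001]]
force: [-0.3, 0.4, 0.5]
opening: 1.003
```

Emit:
jog_arm(motion=[0,0,0,0,0,0,0,0,0,0,0,0,0,0,0,0,0,0,0,0,0,0,0,0,0,0,0,0,0,0,0,0,0,0,0,0,0,0,0,0,0,0,0,0,0,0,0,0,0,0,0,0,0,0,0,-4,0,0,0,0,0,-12,0,0,0,0,0,-20,0,0,0,0,0,-26,0,0,0,0,0,-30,0,0,0,0,0,-30,0,0,0,0,0,-30,0,0,0,0], gripper=0)

```text
time_s: 20.7
position: [0.6236, -0.0086, 0.3124]
tcp_rot: [[0.997, 0.001, -0.076], [0.076, 0.0, 0.997], [0.001, -1.0, 0.0]]
force: [-2.9, 0.9, -0.1]
opening: 0.22
```

```bash
python3 - <<'E'
from h import *
from g import *
done(0,58,0,0);done(0,-30,0,0)
s=bot.read_state();print(s["time_s"],s["position"],s["force"],s["opening"]*87,s["joint_positions"].round(1))
for n in ("side","wrist"):
    im,d=bot.capture(n);cv2.imwrite(f"pics/{n}8.png",(im if n=="wrist" else cv2.resize(im[150:350,180:380],None,fx=3,fy=3))[...,::-1])
c=load();p=c["p"]
hx,hy=cup(-.010,-.1845)
r=math.hypot(p[0]-hx,p[1]-hy);print("r",r)
a0=math.atan2(p[1]-hy,p[0]-hx)
T=[]
for d in np.concatenate([[.03,.08],np.arange(.16,1.5,.085),[1.5]]):
    T.append((hx+r*math.cos(a0+d),hy+r*math.sin(a0+d),p[2],c["a"]+min(32,math.degrees(d)*.4)))
rows(T);print(len(T),T[-1])
E
```

```text
cmd now {'p': [0.6239504849312945, -0.008671952522169235, 0.282], 'a': 94.327}
cmd now {'p': [0.6239504849312945, -0.008671952522169235, 0.31199999999999994], 'a': 94.327}
20.7 [ 0.62362149 -0.00857282  0.31243979] [-2.85425723  0.88391775 -0.13654722] 19.129361457029056 [ -11.    26.3   77.6    0.    76.  -105.4]
r 0.16521781758835824
[-5.0, -0.0, -0.1, 0, -0.7, 0]
[-13.2, -0.0, -0.5, 0, -1.8, 0]
[-26.3, -0.0, -2.1, 0, -3.7, 0]
[-40.1, -0.0, -4.9, 0, -5.6, 0]
[-53.5, -0.0, -8.9, 0, -7.6, 0]
[-66.6, -0.0, -14.0, 0, -9.5, 0]
[-79.2, -0.0, -20.2, 0, -11.5, 0]
[-91.3, -0.0, -27.4, 0, -13.4, 0]
[-102.6, -0.0, -35.6, 0, -15.4, 0]
[-113.3, -0.0, -44.8, 0, -17.3, 0]
[-123.1, -0.0, -54.8, 0, -19.3, 0]
[-132.0, -0.0, -65.7, 0, -21.2, 0]
[-140.0, -0.0, -77.2, 0, -23.1, 0]
[-147.0, -0.0, -89.4, 0, -25.1, 0]
[-152.9, -0.0, -102.1, 0, -27.0, 0]
[-157.7, -0.0, -115.3, 0, -29.0, 0]
[-161.3, -0.0, -128.9, 0, -30.9, 0]
[-163.8, -0.0, -142.7, 0, -32.0, 0]
[-164.9, -0.0, -153.4, 0, -32.0, 0]
19 (0.4710450915278843, -0.17405628875167514, 0.31199999999999994, 126.327)
```

View pics/side8.png

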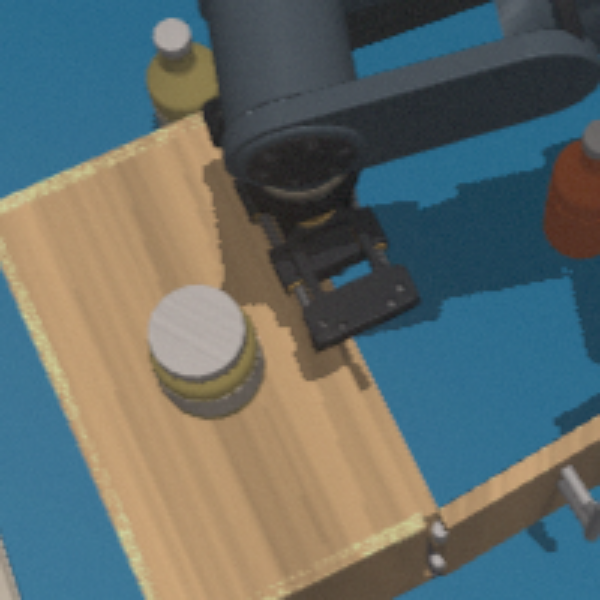

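View pics/wrist8.png

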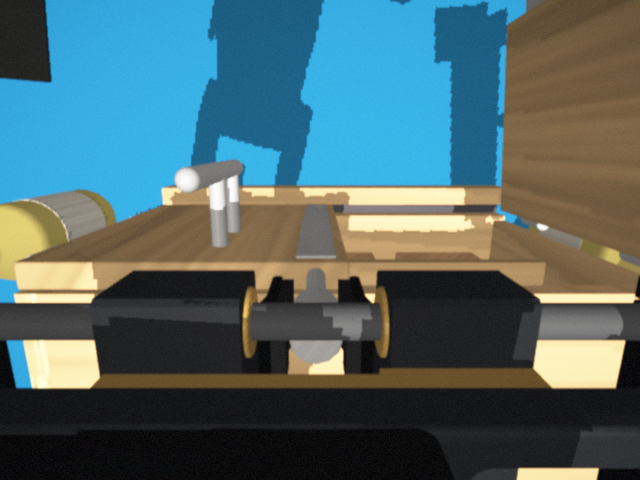

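Emit:
jog_arm(motion=[-5,0,0,0,-0.5,0,-13,0,-0.5,0,-1.5,0,-26,0,-2,0,-3,0,-40,0,-5,0,-4.5,0,-53.5,0,-9,0,-6,0,-66.5,0,-14,0,-7.5,0,-79,0,-20,0,-9,0,-91,0,-27.5,0,-10.5,0,-102.5,0,-35.5,0,-12,0,-113,0,-45,0,-13.5,0,-123,0,-55,0,-15,0,-132,0,-65.5,0,-16.5,0,-140,0,-77,0,-18,0,-147,0,-89.5,0,-19.5,0,-153,0,-102,0,-21,0,-157.5,0,-115,0,-22.5,0,-161.5,0,-129,0,-24,0,-164,0,-142.5,0,-25,0,-165,0,-153.5,0,-25,0,-165,0,-153.5,0,-25,0])

```text
time_s: 23.3
position: [0.4635, -0.174, 0.3101]
tcp_rot: [[0.871, -0.017, -0.49], [0.49, 0.002, 0.871], [-0.014, -1.0, 0.01]]
force: [-11.3, 1.6, 2.8]
opening: 0.198
```

```bash
python3 - <<'E'
from h import *
from g import *
done(-165,0,-153.5,-25)
s=bot.read_state();print(s["time_s"],s["position"],s["force"],s["opening"]*87,s["joint_positions"].round(1))
for n in ("side","scene"):
    im,d=bot.capture(n);cv2.imwrite(f"pics/{n}9.png",im[...,::-1])
E
```

```text
cmd now {'p': [0.4710021509398656, -0.17418345402356433, 0.31199999999999994], 'a': 119.327}
23.3 [ 0.46348262 -0.17402156  0.31010331] [-11.2530181    1.63934768   2.75078746] 17.251201336091842 [ -33.3   16.    94.9   -0.5   70.  -152.5]
```

View pics/side9.png

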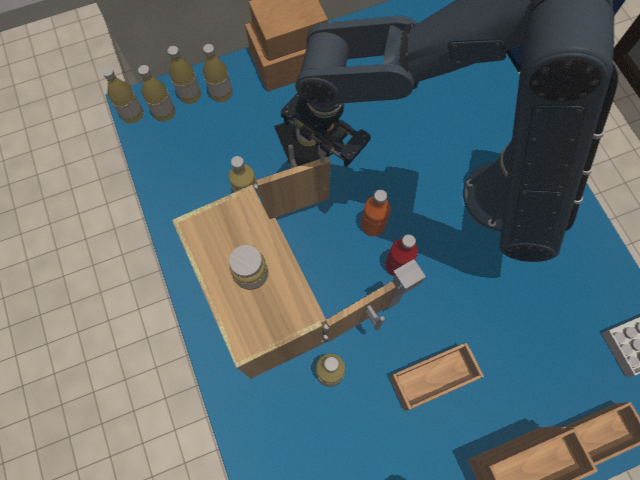

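View pics/scene9.png

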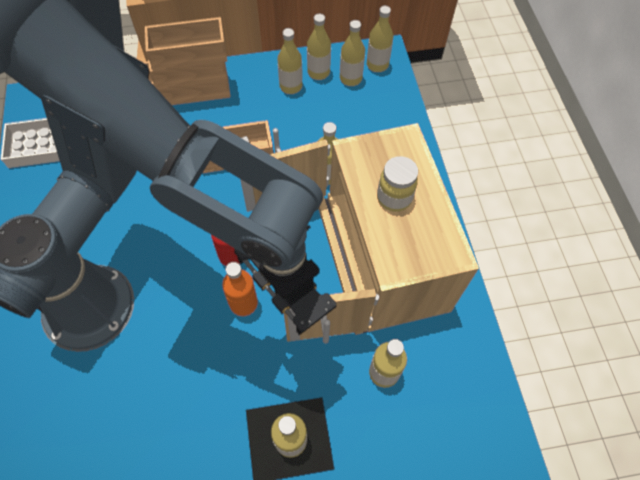

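Emit:
jog_arm(motion=[0,0,0,0,0,0,0,0,0,0,0,0])

```text
time_s: 23.65
position: [0.4635, -0.1735, 0.3101]
tcp_rot: [[0.871, -0.017, -0.491], [0.491, 0.002, 0.871], [-0.014, -1.0, 0.01]]
force: [-10.5, 0.4, 3.1]
opening: 0.192
```

```bash
python3 - <<'E'
from h import *
s=bot.read_state();print(s["time_s"],s["position"],s["force"],s["opening"]*87,s["joint_positions"].round(1))
im,d=bot.capture("wrist");cv2.imwrite("pics/w10.png",im[...,::-1])
E
```

```text
23.65 [ 0.46350506 -0.17348068  0.31008823] [-10.52204366   0.44099511   3.06306906] 16.72521496728937 [ -33.2   15.9   94.9   -0.5   70.  -152.5]
```

View pics/w10.png

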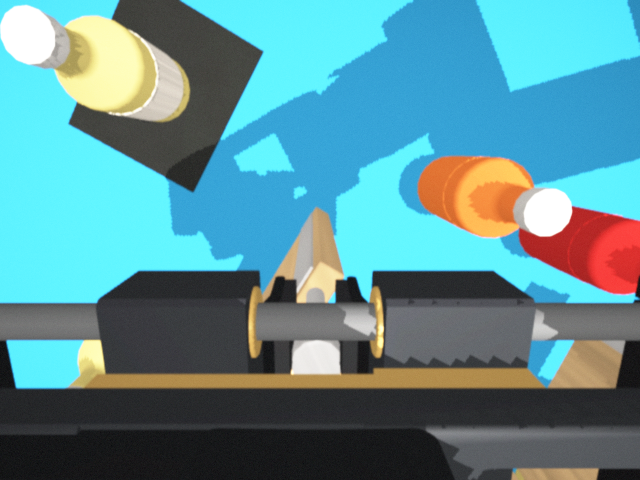

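Emit:
jog_arm(motion=[-6,0,3.5,0,0,0,-6,0,3.5,0,0,0,-6,0,3.5,0,0,0,-6,0,3.5,0,0,0,-6,0,3.5,0,0,0,-6,0,3.5,0,0,0,-6,-10,3.5,0,0,0,-6,-40,3.5,0,0,0,-6,-80,3.5,0,0,0,-6,-120,3.5,0,0,0,-6,-120,3.5,0,0,0], gripper=0.7)

```text
time_s: 25.08
position: [0.4652, -0.175, 0.4358]
tcp_rot: [[0.872, 0.008, -0.49], [0.49, -0.005, 0.872], [0.004, -1.0, -0.008]]
force: [0.4, 0.1, -0.1]
opening: 0.698
```

```bash
python3 - <<'E'
from h import *
from g import *
done(-6,-120,3.5,0)
s=bot.read_state();print(s["time_s"],s["position"],s["force"],s["opening"]*87)
K,P,c=cal("wrist",s)
im,d=bot.capture("wrist");cv2.imwrite("pics/w11.png",im[...,::-1])
p=pts("wrist",d,K,P);m=(p[...,2]>.255)&(p[...,2]<.35)&(abs(p[...,0]-.47)<.06)&(abs(p[...,1]+.18)<.06)
q=p[m];print(m.sum(),len(q) and (q.min(0),q.max(0)))
for n in("side","scene"):
    im,d=bot.capture(n);cv2.imwrite(f"pics/{n}11.png",im[...,::-1]);K,P,_=cal(n)
    p=pts(n,d,K,P);np.save(n+"11.npy",p)
    for nm,m in dict(roof=(abs(p[...,2]-.25)<.006)).items():pass
    for nm,c0 in dict(bl=(.6285,.271),br=(.658,-.272),bot=(.43,-.38)).items():
        q=p[(abs(p[...,2]-.2)<.007)&(np.hypot(p[...,0]-c0[0],p[...,1]-c0[1])<.03)];print(n,nm,len(q),len(q) and ((q.min(0)+q.max(0))/2).round(4))
    for nm,c0 in dict(act=(.52,.20),pas=(.54,-.18)).items():
        q=p[(abs(p[...,2]-.25)<.004)&(abs(p[...,0]-c0[0])<.09)&(abs(p[...,1]-c0[1])<.025)&(p[...,0]<.6)]
        if len(q)>20:
            f=cv2.fitLine(q[:,:2].astype(np.float32),2,0,.01,.01).ravel();print(n,nm,len(q),f, np.degrees(np.arctan2(f[1],f[0])))
    q=p[(p[...,2]>.31)&(p[...,2]<.345)&(np.hypot(p[...,0]-.468,p[...,1]+.178)<.035)];print(n,"knob",len(q),len(q) and (q.min(0),q.max(0)))
E
```

```text
cmd now {'p': [0.46405684285622, -0.1740707791672411, 0.43199999999999994], 'a': 119.327}
25.075 [ 0.46520492 -0.17504797  0.43580924] [ 0.38598784  0.05957244 -0.06311459] 60.76630621684124
1064 (array([ 0.46326467, -0.22795118,  0.25523527]), array([ 0.52997624, -0.15759152,  0.32241116]))
side bl 160 [0.6273 0.2726 0.1999]
side br 118 [ 0.6567 -0.269   0.1998]
side bot 12 [ 0.4394 -0.3715  0.2003]
side act 407 [0.9943158  0.10647094 0.5339527  0.18526344] 6.11192
side pas 369 [ 0.99932206 -0.03681642  0.52849543 -0.1687727 ] -2.1099024
side knob 69 (array([ 0.46236284, -0.17602982,  0.31005029]), array([ 0.48059786, -0.15635218,  0.32485346]))
scene bl 117 [0.6303 0.2704 0.1986]
scene br 208 [ 0.6597 -0.2732  0.1983]
scene bot 245 [ 0.4325 -0.3809  0.2006]
scene pas 448 [ 0.9997039  -0.02433296  0.5399896  -0.17192861] -1.3943135
scene knob 1 (array([ 0.47084138, -0.17810707,  0.31054334]), array([ 0.47084138, -0.17810707,  0.31054334]))
```

View pics/w11.png

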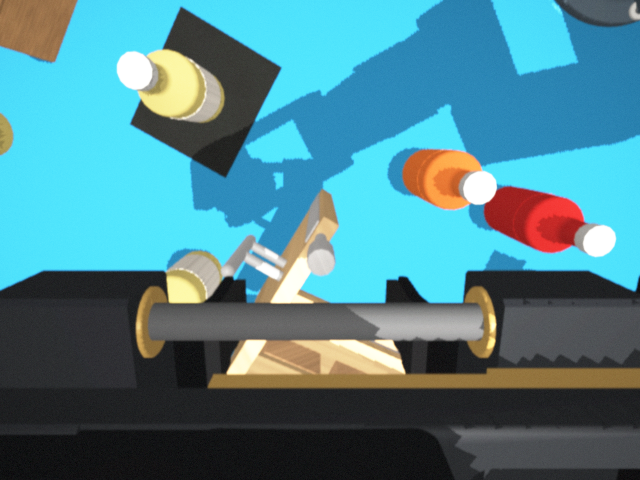

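View pics/side11.png

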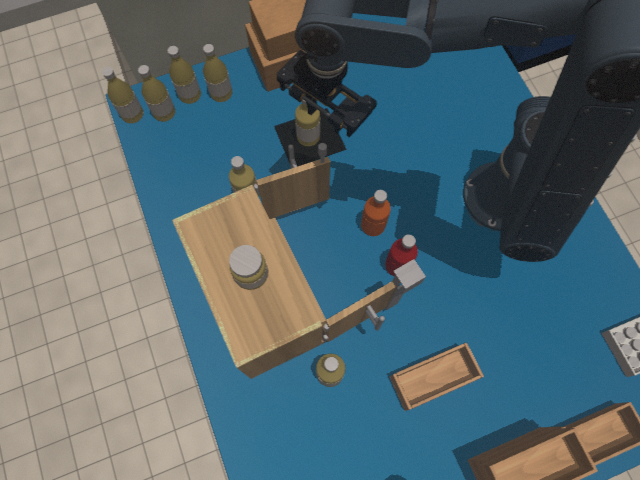

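```bash
python3 - <<'E'
from h import *
s=bot.read_state();print(s["time_s"],s["force"],s["qvel"].round(2));print(bot.hand_in())
E
```

```text
25.225 [-0.47983833 -0.59761615 -0.10297801] [-0.11  0.87  1.01  0.03 -0.04 -0.03]
the job is handed in; nothing more can be done
None
```

The job is handed in at about 25 s of the 72 s allowed. I moved the juice bottle to the mat by its neck and swung the active door open by its pull. I then drew the bolt up by its knob and swung the passive door open by that same knob. After that I released it and lifted the arm clear.

| Check | Last reading | Needed |
|---|---|---|
| Bottle on mat | upright, centre about (0.430, -0.380) m; mat centre (0.428, -0.376) m | within 50 mm in the mat's x, 40 mm in its y |
| Active door | about 1.54 rad (side view) | 1.35 rad or more |
| Passive door | about 1.46–1.47 rad (two views) | 1.35 rad or more |
| Bolt lift | about 30 mm (knob top at z = 0.322 m) | 22 mm or more |
| Side bottles | within about 4 mm of their start | within 20 mm |
| Tool force | about 0 N, touching nothing | touching nothing |

- **Jar and wooden box:** I saw no movement in the pictures but did not measure their positions again.
- **Knob grip:** At the end of the passive swing the knob sat off-centre in the pads and pushed the tool about 7 mm off its commanded position, with a force of about 11 N. I eased this off before letting go.
- **Obstructed readings:** The last side view of the bottle was partly hidden by the arm and read about 10 mm off. I relied on the scene view and the earlier wrist view instead. The scene view gave no angle for the active door, so that figure comes from one camera only.

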